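# Hold a glaze test tile up to raking light

## Robot

A 7-joint arm with a two-finger parallel gripper is mounted at the origin on a cart in front of the work surface, level with it; the furniture and walls round the work are solid. World frame = base frame: x ahead of the robot, y to its left, z up, the work surface at z = 0. Lengths are in mm, angles in rad, forces in N, time in s.
With the tool pointing down it reaches from about 425 to 825 mm from the base axis. Payload 3.6 kg.
Tool frame: the origin (TCP) lies between the finger pads; the fingertips stand 22 mm ahead of it and the grasp point (between the pads) lies 3 mm ahead of it (arm.nose_length is the distance from the TCP to the fingertips, in mm); z points along the fingers, y is the line along which they close (so a half turn about z gives the same grasp; the last joint's range is limited). The gripper opens to 85 mm and grips with 20 to 120 N. Pads are 22 mm wide; open, the fingers measure 114 mm over their backs; the gripper's body (76 mm by 85 mm) begins 54 mm behind the grasp point. The pads swing forward as they close: fully open they stand 13 mm farther back than shut.
Start: joints at [1.272, 0.615, -0.013, 1.423, 0.008, 1.103, -0.04], TCP at [175.141, -625.931, 253.297] pointing down, gripper open.
Joint ranges: [-3.12, 3.12], [-0.3, 2.06], [-1.34, 1.32], [0.26, 2.42], [-1.36, 4.5], [0.01, 1.98], [-2.84, 2.84]. Speed limits (rad/s): [2.79, 2.79, 3.14, 3.14, 3.14, 3.14, 3.14].

## Interface

Orientations are given as a rotation vector (axis times angle).
In Python, from bench import arm gives the robot as it stands. The module is installed in compiled form; this text tells all that it offers.
- The arm moves only by the tool send_rows, never from a script. Its argument "increments" is a list of rows, each an object with "linear": the shift along the tool's x, y, z in units of 40 mm (1.0 is 40 mm), a list of three; "twist": the turn, a rotation vector about the tool's x, y, z in units of 6 degrees (1.0 is 6 degrees), a list of three. In form: [{"linear": [x, y, z], "twist": [wx, wy, wz]}, ...]. A call has 1 to 12 rows; each row shifts and turns the commanded pose from where the row before left it, along the tool's axes as they then stand; what a row does not reach is not made up. A row lasts 1/12 s, in which the tool goes at most 41.7 mm and 7.16 degrees, less where a joint would pass 70% of its speed; a pose out of reach is approached as far as the arm can. A call is refused whole if a number of a shift passes 1 or a number of a turn 1, either way. A call with a gripper value outside its range is refused whole. "jaw" is the finger opening in mm, from 0 to 85.4, set as the call begins (left out, the last holds). The fingers move at their own pace and stop on an object; the grip force is fixed at half the most. Time passes only in rows, so rows that do not move let the fingers close. It gives the time, the measured TCP pose, the force, the opening and the grip force at its end, in the units of the state.
- arm.get_state(): the state, without advancing time (a new reading comes with each control period).
- arm.grab_frame(name): name is "scene" or "top" or "wrist"; returns a dict with "pixels" (384x512x3 uint8, red, green, blue), "camera_matrix" (3x3 intrinsics, pixels), "world_from_camera" (4x4, takes a point from camera to world coordinates). Camera axes: x right, y down, z forward; pixel columns grow to the right and rows downward; lengths in mm; the calibration is good to about 2 mm. The wrist camera is an equidistant fisheye: a pixel r from the principal point sees the ray r / f radians off the axis. A picture is of the moment at which its call begins. There is no depth.
- arm.finish_job(): hands the job in; it is judged then, once.
Trained networks look in a picture, given as the dict that the camera call returned (one of the last four; its "shot" number tells which), for a name from the list of things; names that differ only in an ending like _2 or _b are one class to them, and where a whole thing is asked for, a point or a joint stands for the part that bears it (a point fixed in the world has none). Each returns a list of dicts, best first, with "confidence" (0 to 1); they miss things now and then, are a little off and sometimes report something else, mostly with a low value. They report only what shows in the picture. A call takes as long as a camera call.
- arm.recognise(picture, target): "position" ([x, y, z] in mm, in world coordinates, good to about 4 mm: the middle of the surface that is visible of it).
- arm.tip_of(picture, target): "position" ([x, y, z] in mm, in world coordinates, good to about 4 mm: a listed point, or the origin of a listed thing).
The state is a dict: "time": time; "joint_pos": joint angles; "qvel": joint speeds; "joint_efforts": joint torques, N m; "tcp_pos": TCP position; "tcp_rot": TCP orientation; "contact_force": force on the tool from outside, world axes, zero at the start; "moment": the same for the moment, N m; "width": finger opening in mm; "gripper_force": force on a finger pad.
Only numpy, scipy, OpenCV 4.12 (cv2) and the standard library are available. Lean on these libraries where they do the work, as an engineer would, in place of code of your own. Each camera call takes 0.05 s, during which the arm holds its last target. There are 200 camera calls.

## Task

Pull the drawer of the low wooden cabinet (the one with the white drawer front and steel bar handle) fully out to its stop, then draw the cobalt-blue glaze test tile up out of its slot and hold it up for inspection: well clear above the cabinet, about 25 cm over the table, with its flat faces tipped over to about 45 degrees so that the light rakes across the glaze. Finish while holding it still like that, with the drawer left fully open, the other test tiles still standing in their slots and everything else on the table left alone.

Things in the scene. Friction and masses are not known exactly. Their poses are not given: they have to be found in the camera images.
- drawer (a joint): slide of the cabinet's drawer: 0 closed (at the start), 0.130 m fully out at its stop, moving straight to the cabinet's -x. Friction about 2 N plus light damping; it stays where it is left
- tile_cabinet: low wooden cabinet, light wood, off-white drawer front, 166 deep (x) x 240 wide (y) x 118 mm high, fixed at the back of the table, turned up to 9 degrees from facing the robot. Origin at the centre of its underside, x to its back, y to its left, z up; its front edge is 83 mm to -x, the 12 mm drawer front stands before that. While the drawer is shut the tiles are under its 10 mm top.
- drawer_handle (a point): middle of the steel bar handle of the drawer, on the bar's centreline: a round bar 11 mm thick and 100 mm long, along the cabinet's y, 35 mm in front of the drawer front and 82 mm above the table (36 mm under the cabinet's top); free to be taken from above. Moves with the drawer; axes as the cabinet's.
- tile_block (a point): centre of the upper face of the slotted wooden block in the drawer, 48 mm above the table; moves with the drawer, axes as the cabinet's. Four slots, each 10 (x) x 47 (y) x 24 mm deep, lie at x = -21 and +21, y = -42 and +42 mm from it. The drawer front's inner face is 60 mm to -x (its top 114 mm above the table); the cabinet's front is 71 mm to +x when fully open. Drawer sides end at height 58 mm.
- tile_blue: test tile, cobalt-blue glaze on both faces, bare red-clay foot: flat slab 8 thick (x, normal to its faces) x 45 wide (y) x 76 mm high (z), about 62 g, 6 mm hole near the top; origin at the centre of its underside. It stands in one of the four slots (which one varies), faces to the cabinet's front and back, top 100 mm above the table, 52 mm above the block; may lean a few degrees.
- tile_white: test tile, white glaze on both faces, bare red-clay foot: flat slab 8 thick (x, normal to its faces) x 45 wide (y) x 76 mm high (z), about 62 g, 6 mm hole near the top; origin at the centre of its underside. It stands in one of the four slots (which one varies), faces to the cabinet's front and back, top 100 mm above the table, 52 mm above the block; may lean a few degrees.
- tile_green: test tile, pale grey-green glaze on both faces, bare red-clay foot: flat slab 8 thick (x, normal to its faces) x 45 wide (y) x 76 mm high (z), about 62 g, 6 mm hole near the top; origin at the centre of its underside. It stands in one of the four slots (which one varies), faces to the cabinet's front and back, top 100 mm above the table, 52 mm above the block; may lean a few degrees.
- tile_amber: test tile, amber-brown glaze on both faces, bare red-clay foot: flat slab 8 thick (x, normal to its faces) x 45 wide (y) x 76 mm high (z), about 62 g, 6 mm hole near the top; origin at the centre of its underside. It stands in one of the four slots (which one varies), faces to the cabinet's front and back, top 100 mm above the table, 52 mm above the block; may lean a few degrees.
- tile_blue_mid (a point): centre of the cobalt-blue tile, 38 mm above its underside
- spray_bottle: light blue spray bottle, 56x120x272 mm, standing at the left; origin at its underside; not part of the job
- tea_mug: green and white mug, 86x117x99 mm, at the back left; origin at its underside; not part of the job
- kitchen_timer: round red and white kitchen timer, 67x67x44 mm, at the left; origin at its underside; not part of the job
- loop_tool_0: wooden wire-loop tool, 171 mm long, lying at the left; origin at its underside; not part of the job
- loop_tool_1: wooden wire-loop tool, 181 mm long, lying at the left; origin at its underside; not part of the job
- mop_brush: thick round brush, 66x204x46 mm, lying at the right; origin at its underside; not part of the job
- wood_rib: flat wooden modelling knife, 20x86x6 mm, lying on top of the cabinet at its back half; origin at its underside; not part of the job

How it is judged (in metres and radians):
On the way, in this order (a step that is already met when the one before it is completed fails the run):
1. the drawer is pulled fully out to its stop (value of joint drawer above 0.122 m), for 0.2 s.
2. the cobalt-blue tile is drawn right out of its slot (z of tile_blue in the frame of tile_block above 0.008 m and contact force between the fingers and tile_blue above 1 N), for 0.2 s.
At the end, for the whole second after the job is handed in: The gripper still holds the blue tile at rest, centre over 0.19 m above the table, clear of the cabinet, face normal 25 to 65 degrees from vertical (either face up); the drawer is within 8 mm of its stop and the other three tiles stand in their slots (raised under 12 mm) (height (world z) of tile_blue_mid above 0.19 m and (angle between tile_blue's own x axis and vertical between 0.436 and 1.134 rad or angle between tile_blue's own x axis and vertical between 2.007 and 2.705 rad) and contact force between the fingers and tile_blue above 1 N and contact force between tile_blue and tile_cabinet below 0.1 N and linear speed of tile_blue below 0.03 m/s and value of joint drawer above 0.122 m and z of each of tile_white, tile_green, tile_amber in the frame of tile_block below -0.012 m); the arm keeps its last pose, push and grip.
It fails at once if another test tile is pulled out of its slot (z of any of tile_white, tile_green, tile_amber in the frame of tile_block above -0.012 m).
It fails at once if another thing on the table is pushed or knocked more than 4 cm (distance of any of spray_bottle, tea_mug, kitchen_timer, loop_tool_0, loop_tool_1, mop_brush, wood_rib from where it was at the start of the episode above 0.04 m).
It also fails if it takes over 58 s, if anything falls off the work surface, if the arm or the gripper's body presses on something with over 40 N, if the wrist force passes 120 N, or if a joint passes its speed limit or range.

## Working session

There is one attempt and no reset: what is moved stays moved. The work goes in short steps, Python scripts to look and compute and a tool call to move; the robot and the scene stay as the last step left them, time stands still between calls to the robot, and variables do not carry over. Pictures are saved under pics/ and viewed, at most 10 in all, crops included, and the job is handed in when it is done.

Besides the shell and the picture viewer there is one more tool, called after "Request:" as name(argument=value, ...) on one line, values as JSON. send_rows: Moves the arm, as the interface text tells. Its arguments: {"type":"object","properties":{"increments":{"type":"array"},"jaw":{"type":"number"}},"required":["increments"]}

```bash
mkdir -p pics; ls
python3 - <<'E'
from bench import arm
import cv2,numpy as np
s=arm.get_state();print({k:s[k] for k in('time','tcp_pos','tcp_rot','width','joint_pos')})
ims=[]
for n in('scene','top'):
    f=arm.grab_frame(n);ims.append(f['pixels'])
    for t in('drawer_handle','tile_cabinet','tile_block','spray_bottle'):
        print(n,t,[(np.round(d['position']),round(d['confidence'],2)) for d in arm.tip_of(f,t)[:2]])
cv2.imwrite('pics/a.png',cv2.resize(np.vstack(ims)[:,:,::-1],(400,600)))
cv2.imwrite('pics/top.png',ims[1][:,:,::-1]);cv2.imwrite('pics/scene.png',ims[0][:,:,::-1])
E
```

```text
pics
{'time': 0.0, 'tcp_pos': array([ 174.93563014, -625.26993356,  252.11577721]), 'tcp_rot': array([-3.10984097e+00, -4.26932468e-01,  6.30914097e-04]), 'width': 85.51912388983332, 'joint_pos': array([ 1.27149972,  0.61593607, -0.01260454,  1.42493327,  0.00810177,
        1.10338753, -0.04039152])}
scene drawer_handle [(array([580.,  23.,  82.]), 0.67)]
scene tile_cabinet [(array([710.,  35.,   2.]), 0.91)]
scene tile_block []
scene spray_bottle [(array([669., 290.,  -0.]), 0.93)]
top drawer_handle [(array([576.,  15.,  85.]), 0.58)]
top tile_cabinet [(array([708.,  36.,  -1.]), 0.6)]
top tile_block []
top spray_bottle [(array([666., 289.,  -3.]), 0.58)]
```

View pics/top.png

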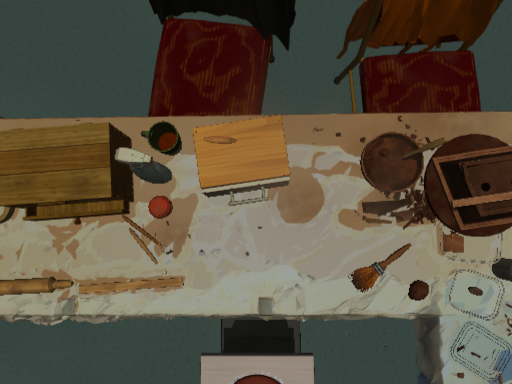

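View pics/scene.png

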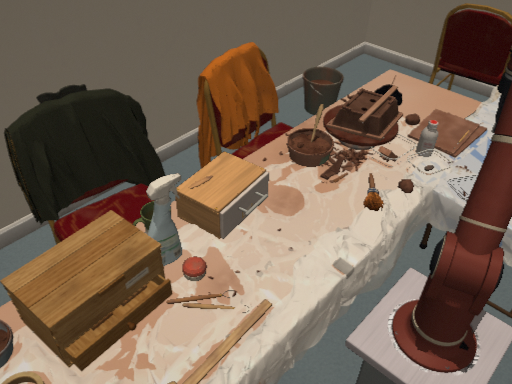

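```bash
cat > h.py <<'E'
from bench import arm
import cv2,numpy as np
from scipy.spatial.transform import Rotation as R
def plane(f,uv,z):
    K=np.array(f['camera_matrix']);T=np.array(f['world_from_camera'])
    d=T[:3,:3]@np.linalg.inv(K)@[uv[0],uv[1],1];o=T[:3,3]
    return o+d*(z-o[2])/d[2]
def proj(f,p):
    K=np.array(f['camera_matrix']);T=np.linalg.inv(f['world_from_camera'])
    q=K@(T[:3,:3]@np.array(p)+T[:3,3]);return q[:2]/q[2]
E
python3 - <<'E'
from h import *
f=arm.grab_frame('top')
print(f['world_from_camera'],f['camera_matrix'])
for uv,z in(((193,128),118),((283,115),118),((290,177),118),((199,189),118)): print(plane(f,uv,z).round())
cv2.imwrite('pics/crop.png',cv2.resize(f['pixels'][105:215,185:300,::-1],None,fx=5,fy=5,interpolation=cv2.INTER_CUBIC))
g=arm.grab_frame('scene')
cv2.imwrite('pics/crop2.png',cv2.resize(g['pixels'][145:245,170:280,::-1],None,fx=5,fy=5,interpolation=cv2.INTER_CUBIC))
E
```

```text
[[-5.60107766e-03 -9.94723785e-01  1.02436421e-01  4.79938906e+02]
 [-9.99643898e-01  8.24240052e-03  2.53799255e-02 -2.84210433e+01]
 [-2.60903375e-02 -1.02257788e-01 -9.94415727e-01  1.06041227e+03]
 [ 0.00000000e+00  0.00000000e+00  0.00000000e+00  1.00000000e+00]] [[364.18099829   0.         256.34236306]
 [  0.         364.18099829 199.22822932]
 [  0.           0.           1.        ]]
[769. 164. 118.]
[802. -77. 118.]
[635. -93. 118.]
[605. 146. 118.]
```

View pics/crop.png

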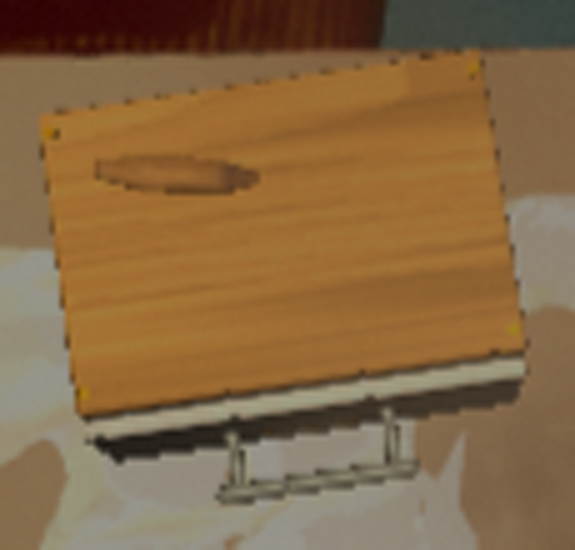

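Run:
```python
from h import *
f=arm.grab_frame('top')
c=lambda x,y:((x+.5)/5-.5+185,(y+.5)/5-.5+105)
P=np.array([plane(f,c(*q),118)[:2] for q in((42,117),(480,55),(524,350),(80,415))])
M=np.array([[83,120],[83,-120],[-83,-120],[-83,120]])
d=P-P.mean(0);z=(d[:,0]+1j*d[:,1]);m=M[:,0]+1j*M[:,1]
k=(z*m.conj()).sum();print('centre',P.mean(0),'yaw',np.degrees(np.angle(k)),'scale',abs(k)/(abs(m)**2).sum())
h=np.array([plane(f,c(*q),82) for q in((222,495),(418,465))]);print('handle',h,h.mean(0),np.degrees(np.arctan2(*( (h[1]-h[0])[[0,1]]*[1,-1]))))
th=np.angle(k);print('handle from cab',P.mean(0)-(83+12+35)*np.array([np.cos(th),np.sin(th)]))
```

```text
centre [704.87613433  35.97300972] yaw 7.665625055485589 scale 0.9778849526524525
handle [[569.4574911   70.56505393  82.        ]
 [584.88172035 -35.50736077  82.        ]] [577.16960573  17.52884658  82.        ] 8.273520074164416
handle from cab [576.0378914   18.63209976]
```

Request:
send_rows(increments=[{"linear": [0.5, 0, 0], "twist": [0, 0, -0.3]}, {"linear": [1, 0, 0], "twist": [0, 0, -0.6]}, {"linear": [1, 0, 0], "twist": [0, 0, -0.6]}, {"linear": [1, 0, 0], "twist": [0, 0, -0.6]}, {"linear": [1, 0, 0], "twist": [0, 0, -0.6]}, {"linear": [1, 0, 0], "twist": [0, 0, -0.6]}, {"linear": [1, 0, 0], "twist": [0, 0, -0.6]}, {"linear": [1, 0, 0], "twist": [0, 0, -0.6]}, {"linear": [1, 0, 0], "twist": [0, 0, -0.6]}, {"linear": [1, 0, 0], "twist": [0, 0, -0.6]}, {"linear": [1, 0, 0], "twist": [0, 0, -0.6]}, {"linear": [1, 0, 0], "twist": [0, 0, -0.6]}], jaw=30)

```text
time: 1.65
tcp_pos: [547.3, -369.2, 253.3]
tcp_rot: [2.758, 1.503, 0.0]
contact_force: [0.4, 0.9, 0.2]
width: 30.1
gripper_force: 0.0
```

Request:
send_rows(increments=[{"linear": [1, 0, 0], "twist": [0, 0, -0.6]}, {"linear": [1, 0, 0], "twist": [0, 0, -0.6]}, {"linear": [1, 0, 0], "twist": [0, 0, -0.6]}, {"linear": [1, 0, 0], "twist": [0, 0, -0.6]}, {"linear": [1, 0, 0], "twist": [0, 0, -0.6]}, {"linear": [1, 0, 0], "twist": [0, 0, -0.6]}, {"linear": [1, 0, 0], "twist": [0, 0, -0.6]}, {"linear": [0.5, 0, 0], "twist": [0, 0, -0.6]}, {"linear": [0, 0, 0], "twist": [0, 0, -0.6]}, {"linear": [0, 0, 0], "twist": [0, 0, 0]}, {"linear": [0, 0, 0], "twist": [0, 0, 0]}])

```text
time: 2.57
tcp_pos: [653.2, -95.0, 253.2]
tcp_rot: [2.235, 2.207, -0.002]
contact_force: [0.2, -0.7, -0.0]
width: 30.1
gripper_force: 0.0
```

Request:
send_rows(increments=[{"linear": [0.7, -0.48, 0], "twist": [0, 0, -0.36]}, {"linear": [0.7, -0.48, 0.5], "twist": [0, 0, -0.36]}, {"linear": [0.7, -0.48, 0.5], "twist": [0, 0, -0.36]}, {"linear": [0.7, -0.48, 0.5], "twist": [0, 0, -0.36]}, {"linear": [0, 0, 0.5], "twist": [0, 0, 0]}, {"linear": [0, 0, 0], "twist": [0, 0, 0]}, {"linear": [0, 0, 0], "twist": [0, 0, 0]}])

```text
time: 3.15
tcp_pos: [571.7, 12.1, 173.0]
tcp_rot: [2.064, 2.367, -0.004]
contact_force: [0.4, -0.6, 0.3]
width: 29.9
gripper_force: 0.0
```

```bash
cat >> h.py <<'E'
def fray(f,uv):
    K=np.array(f['camera_matrix']);d=np.array([uv[0]-K[0,2],uv[1]-K[1,2]]);r=np.hypot(*d);a=r/K[0,0]
    T=np.array(f['world_from_camera']);v=np.r_[d/max(r,1e-9)*np.sin(a),np.cos(a)]
    return T[:3,3],T[:3,:3]@v
def fplane(f,uv,z):
    o,d=fray(f,uv);return o+d*(z-o[2])/d[2]
def ferr(f,p):
    K=np.array(f['camera_matrix']);T=np.linalg.inv(f['world_from_camera']);q=T[:3,:3]@np.array(p)+T[:3,3]
    r=np.hypot(q[0],q[1]);a=np.arctan2(r,q[2]);return q[:2]/r*a*K[0,0]+K[:2,2]
E
python3 - <<'E'
from h import *
s=arm.get_state();print(s['tcp_pos'],R.from_rotvec(s['tcp_rot']).as_matrix().round(3),s['joint_pos'])
f=arm.grab_frame('wrist');print(f['world_from_camera'].round(2),f['camera_matrix'])
print([(d['position'],d['confidence']) for d in arm.tip_of(f,'drawer_handle')])
im=f['pixels'][:,:,::-1].copy()
cv2.imwrite('pics/w1.png',cv2.resize(im,(800,600)))
for z in (82,):
  y=np.radians(7.9)
  for t in(-50,0,50): print(ferr(f,[577-t*np.sin(y),18+t*np.cos(y),z]))
E
```

```text
[571.6837523   12.06299162 172.9638963 ] [[-0.136  0.991 -0.001]
 [ 0.991  0.136 -0.002]
 [-0.002 -0.001 -1.   ]] [ 0.1828381   0.61066794 -0.38462114  1.74409406  0.29435427  0.84526131
 -0.19964001]
[[ 9.9000e-01  1.3000e-01  4.0000e-02  5.6149e+02]
 [ 1.4000e-01 -9.5000e-01 -2.8000e-01  8.2550e+01]
 [-0.0000e+00  2.8000e-01 -9.6000e-01  2.9373e+02]
 [ 0.0000e+00  0.0000e+00  0.0000e+00  1.0000e+00]] [[297.31863964   0.         251.27563709]
 [  0.         297.31863964 190.72760048]
 [  0.           0.           1.        ]]
[([578.3, 12.3, 84.6], 0.7)]
[259.57527931 255.2373534 ]
[260.17015598 196.08876689]
[260.5596993 128.7011769]
```

View pics/w1.png

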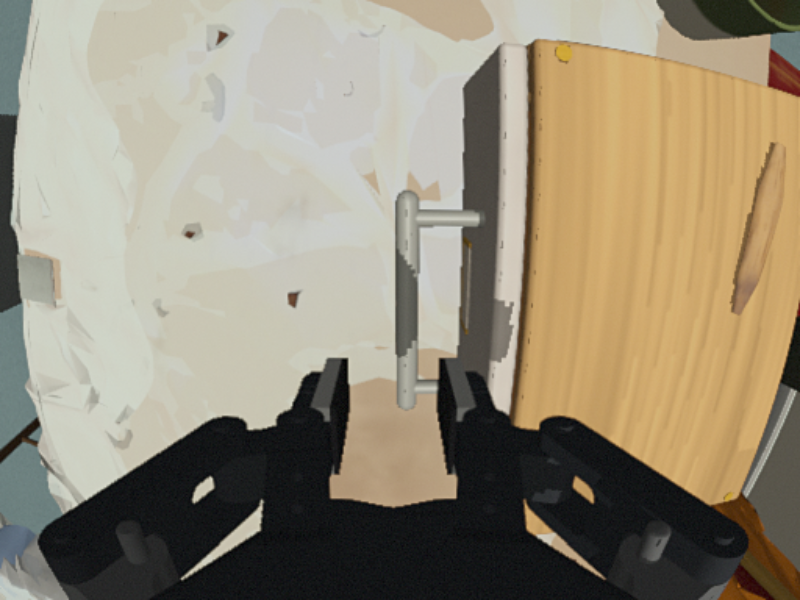

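Request:
send_rows(increments=[{"linear": [0.06, 0.13, 0.5], "twist": [0, 0, 0]}, {"linear": [0, 0, 0.7], "twist": [0, 0, 0]}, {"linear": [0, 0, 0.6], "twist": [0, 0, 0]}, {"linear": [0, 0, 0.4], "twist": [0, 0, 0]}, {"linear": [0, 0, 0], "twist": [0, 0, 0]}, {"linear": [0, 0, 0], "twist": [0, 0, 0]}])

```text
time: 3.75
tcp_pos: [578.5, 16.0, 92.9]
tcp_rot: [2.059, 2.363, 0.003]
contact_force: [-15.5, -2.4, 35.9]
width: 29.8
gripper_force: 19.5
```

Request:
send_rows(increments=[{"linear": [0, 0, 0], "twist": [0, 0, 0]}, {"linear": [0, 0, 0], "twist": [0, 0, 0]}, {"linear": [0, 0, 0], "twist": [0, 0, 0]}, {"linear": [0, 0, 0], "twist": [0, 0, 0]}, {"linear": [0, 0, 0], "twist": [0, 0, 0]}, {"linear": [0, 0, 0], "twist": [0, 0, 0]}], jaw=5)

```text
time: 4.25
tcp_pos: [577.8, 15.8, 90.5]
tcp_rot: [2.061, 2.365, -0.0]
contact_force: [-8.7, -1.8, 23.1]
width: 8.8
gripper_force: 58.8
```

Request:
send_rows(increments=[{"linear": [0, 0, -0.1], "twist": [0, 0, 0]}, {"linear": [0, -0.1, 0], "twist": [0, 0, 0]}, {"linear": [0, -0.2, 0], "twist": [0, 0, 0]}, {"linear": [0, -0.2, 0], "twist": [0, 0, 0]}, {"linear": [0, 0, 0], "twist": [0, 0, 0]}])

```text
time: 4.67
tcp_pos: [556.0, 12.8, 90.7]
tcp_rot: [2.061, 2.368, -0.003]
contact_force: [0.3, -4.2, 8.6]
width: 8.1
gripper_force: 61.3
```

Run:
```python
from h import *
s=arm.get_state();print(s['tcp_pos'],s['contact_force'],s['moment'],s['width'])
f=arm.grab_frame('wrist')
cv2.imwrite('pics/w2.png',f['pixels'][:,:,::-1])
```

```text
[556.0148925   12.82608944  90.6534555 ] [ 0.27030992 -4.24354056  8.64862632] [-0.85744489 -0.00733561  0.05852244] 8.075818450595527
```

View pics/w2.png

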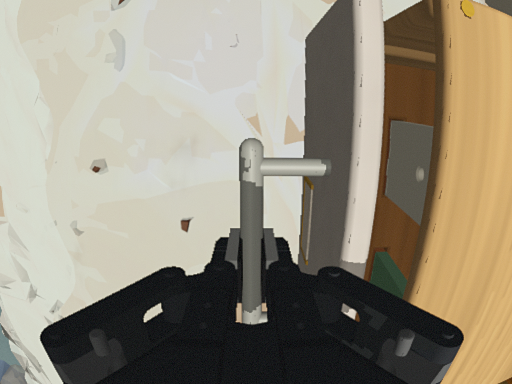

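Request:
send_rows(increments=[{"linear": [0, -0.3, -0.03], "twist": [0, 0, 0]}, {"linear": [0, -0.4, 0], "twist": [0, 0, 0]}, {"linear": [0, -0.4, 0], "twist": [0, 0, 0]}, {"linear": [0, -0.4, 0], "twist": [0, 0, 0]}, {"linear": [0, -0.4, 0], "twist": [0, 0, 0]}, {"linear": [0, -0.4, 0], "twist": [0, 0, 0]}, {"linear": [0, -0.2, 0], "twist": [0, 0, 0]}, {"linear": [0, -0.2, 0], "twist": [0, 0, 0]}, {"linear": [0, 0, 0], "twist": [0, 0, 0]}, {"linear": [0, 0, 0], "twist": [0, 0, 0]}])

```text
time: 5.55
tcp_pos: [449.0, -2.2, 90.7]
tcp_rot: [2.062, 2.369, -0.004]
contact_force: [1.1, -6.6, 1.7]
width: 8.5
gripper_force: 61.2
```

Request:
send_rows(increments=[{"linear": [0, -0.1, 0], "twist": [0, 0, 0]}, {"linear": [0, -0.05, 0], "twist": [0, 0, 0]}, {"linear": [0, 0, 0], "twist": [0, 0, 0]}, {"linear": [0, 0, 0], "twist": [0, 0, 0]}])

```text
time: 5.88
tcp_pos: [448.8, -2.2, 90.8]
tcp_rot: [2.058, 2.364, 0.011]
contact_force: [10.3, -5.2, -9.6]
width: 8.4
gripper_force: 60.0
```

Request:
send_rows(increments=[{"linear": [0, 0.14, 0], "twist": [0, 0, 0]}, {"linear": [0, 0, 0], "twist": [0, 0, 0]}, {"linear": [0, 0, 0], "twist": [0, 0, 0]}, {"linear": [0, 0, 0], "twist": [0, 0, 0]}, {"linear": [0, 0, -0.3], "twist": [0, 0, 0]}, {"linear": [0, 0, -0.7], "twist": [0, 0, 0]}, {"linear": [0, 0, -1], "twist": [0, 0, 0]}, {"linear": [0, 0, -1], "twist": [0, 0, 0]}, {"linear": [0, 0, -0.5], "twist": [0, 0, 0]}, {"linear": [0, 0, 0], "twist": [0, 0, 0]}], jaw=30)

```text
time: 6.72
tcp_pos: [451.3, 1.1, 234.8]
tcp_rot: [2.054, 2.368, 0.01]
contact_force: [0.1, 0.2, -1.4]
width: 30.2
gripper_force: 0.0
```

Run:
```python
from h import *
s=arm.get_state();print(s['tcp_pos'],s['contact_force'],s['width'])
for n in ('top','scene','wrist'):
    f=arm.grab_frame(n)
    if n=='wrist': cv2.imwrite('pics/w3.png',cv2.resize(f['pixels'][:,:,::-1],(800,600)))
    if n=='top': cv2.imwrite('pics/t3.png',cv2.resize(f['pixels'][105:245,180:310,::-1],None,fx=4,fy=4,interpolation=cv2.INTER_CUBIC))
    for t in ('drawer_handle','tile_block','tile_blue','tile_blue_mid','tile_white','tile_green','tile_amber'):
        print(n,t,[(np.round(d['position'],1),round(d['confidence'],2)) for d in arm.tip_of(f,t)[:2]])
    y=np.radians(7.9);c,q=np.cos(y),np.sin(y)
    b=np.array([705-154*c,36-154*q])
    pr=ferr if n=='wrist' else proj
    for a in(-21,21):
        for e in(-42,42): 
            p=b+[a*c-e*q,a*q+e*c];print('  slot',a,e,p.round(1),pr(f,[*p,100]).round(1))
```

```text
[451.2716715    1.10203554 234.81757562] [ 0.09641157  0.20050256 -1.35320939] 30.179059302430414
top drawer_handle []
top tile_block [(array([ 401.1, -358.5,   -4.2]), 0.75), (array([589.8, -23.8,  28. ]), 0.71)]
top tile_blue []
top tile_blue_mid [(array([587.4, -20. ,  61.6]), 0.4)]
top tile_white [(array([532. ,  56.5,  24.2]), 0.55)]
top tile_green [(array([546.7, -27.3,  21.5]), 0.63)]
top tile_amber [(array([573.5,  62.3,  26. ]), 0.46), (array([547. , -26.6,  25. ]), 0.41)]
  slot -21 -42 [537.4 -29.7] [266.2 214.8]
  slot -21 42 [525.9  53.5] [234.7 219.4]
  slot 21 -42 [579.  -23.9] [263.9 199.1]
  slot 21 42 [567.5  59.3] [232.5 203.7]
scene drawer_handle [(array([734.1,  87.5, 115. ]), 0.52), (array([667.4, 289.2,   2.3]), 0.51)]
scene tile_block [(array([561.3,  16.4,  49.2]), 0.63)]
scene tile_blue [(array([587.7, -20.8,  26. ]), 0.74)]
scene tile_blue_mid [(array([589.2, -23.5,  58.6]), 0.73)]
scene tile_white [(array([537.3,  55.3,  24.3]), 0.61), (array([575.9,  59.1,  19. ]), 0.24)]
scene tile_green [(array([547.6, -33. ,  23.5]), 0.61)]
scene tile_amber [(array([577.1,  55.6,  23.3]), 0.49)]
  slot -21 -42 [537.4 -29.7] [277.5 198. ]
  slot -21 42 [525.9  53.5] [261.3 213.8]
  slot 21 -42 [579.  -23.9] [265.6 192.6]
  slot 21 42 [567.5  59.3] [249.2 207.9]
wrist drawer_handle [(array([454.8,  -3. ,  82.8]), 0.85)]
wrist tile_block [(array([559.1,  18.6,  49.9]), 0.82)]
wrist tile_blue [(array([586.8, -25.3,  21.8]), 0.8)]
wrist tile_blue_mid [(array([587.5, -21.6,  62.2]), 0.72)]
wrist tile_white [(array([587.3, -25. ,  21.8]), 0.44)]
wrist tile_green [(array([546.4, -30.4,  24.9]), 0.65)]
wrist tile_amber [(array([574.5,  59.4,  21.3]), 0.56)]
  slot -21 -42 [537.4 -29.7] [339.1 230.8]
  slot -21 42 [525.9  53.5] [346.9 142.3]
  slot 21 -42 [579.  -23.9] [378.8 229.6]
  slot 21 42 [567.5  59.3] [389.1 144.3]
```

View pics/w3.png

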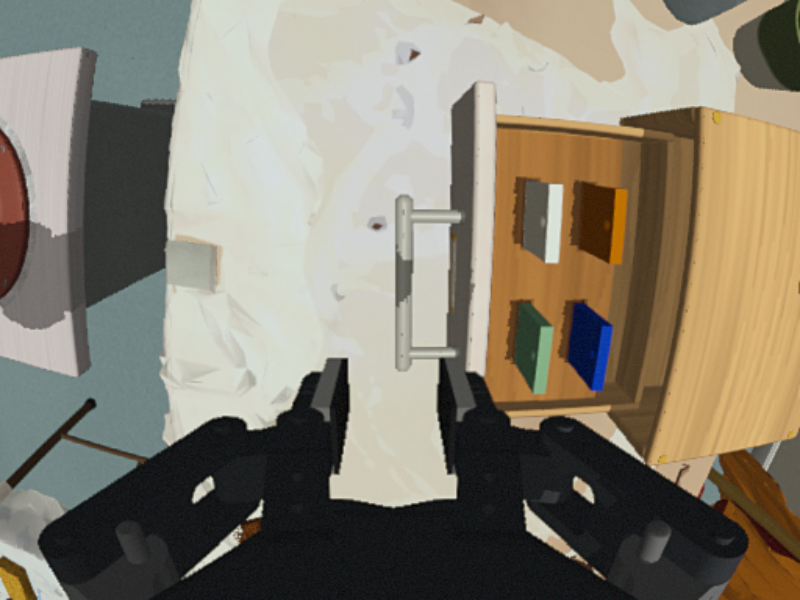

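Request:
send_rows(increments=[{"linear": [-0.1, 0.3, 0], "twist": [0, 0, 0]}, {"linear": [-0.25, 0.8, 0], "twist": [0, 0, 0]}, {"linear": [-0.25, 0.8, 0.3], "twist": [0, 0, 0]}, {"linear": [-0.25, 0.8, 0.5], "twist": [0, 0, 0]}, {"linear": [-0.18, 0.6, 0.5], "twist": [0, 0, 0]}, {"linear": [0, 0, 0.2], "twist": [0, 0, 0]}, {"linear": [0, 0, 0], "twist": [0, 0, 0]}, {"linear": [0, 0, 0], "twist": [0, 0, 0]}])

```text
time: 8.58
tcp_pos: [584.6, -22.0, 170.0]
tcp_rot: [-2.057, -2.371, 0.002]
contact_force: [0.6, 0.7, 0.7]
width: 30.2
gripper_force: 0.0
```

Run:
```python
from h import *
s=arm.get_state();print(s['tcp_pos'],s['contact_force'],s['width'],R.from_rotvec(s['tcp_rot']).as_matrix().round(3))
for n in ('top','scene','wrist'):
    f=arm.grab_frame(n)
    if n=='wrist':
        cv2.imwrite('pics/w4.png',cv2.resize(f['pixels'][150:384,140:400,::-1],(780,702))[:600])
        np.savez('w4.npz',**{k:f[k] for k in('camera_matrix','world_from_camera')})
        for z in(100,24): print(ferr(f,[587,-22,z]))
    for t in ('tile_block','tile_blue','tile_blue_mid'):
        print(n,t,[(np.round(d['position'],1),round(d['confidence'],2)) for d in arm.tip_of(f,t)[:2]])
```

```text
[584.61839719 -21.9629178  169.97213253] [0.59574037 0.68284797 0.73152724] 30.22017953813531 [[-0.141  0.99  -0.003]
 [ 0.99   0.141  0.   ]
 [ 0.001 -0.002 -1.   ]]
top tile_block [(array([565. ,  16. ,  49.7]), 0.94)]
top tile_blue [(array([ 403.2, -357.9,   -4.9]), 0.24)]
top tile_blue_mid []
scene tile_block [(array([559.9,  19.6,  48.9]), 0.92)]
scene tile_blue [(array([586.9, -21.3,  25.7]), 0.61)]
scene tile_blue_mid [(array([591. , -22.8,  62.1]), 0.66)]
[253.82450588 211.69081655]
[252.98182118 183.47135887]
wrist tile_block [(array([561.6,  18.3,  49.1]), 0.9)]
wrist tile_blue [(array([585.3, -23.6,  21.1]), 0.85)]
wrist tile_blue_mid [(array([7.113e+02, 3.560e+01, 5.000e-01]), 0.31)]
```

View pics/w4.png

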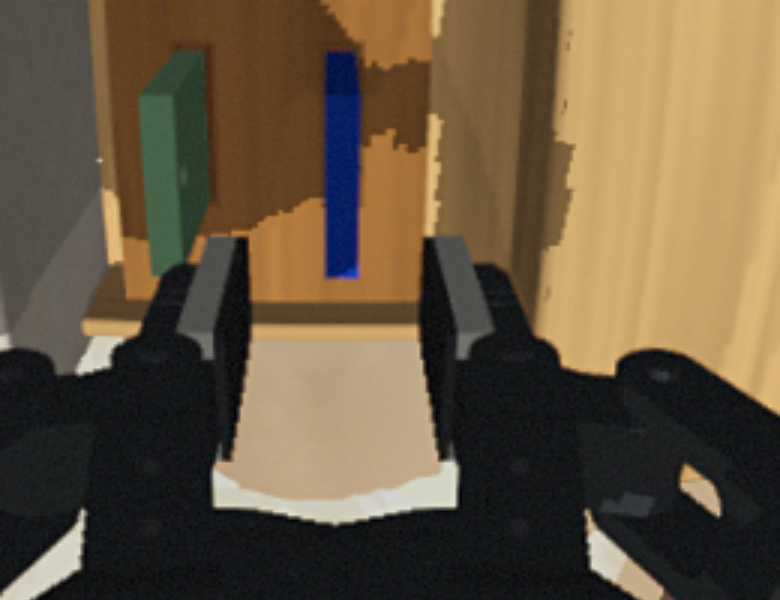

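Request:
send_rows(increments=[{"linear": [0, 0.07, 0.3], "twist": [0, 0, 0]}, {"linear": [0, 0, 0.5], "twist": [0, 0, 0]}, {"linear": [0, 0, 0.4], "twist": [0, 0, 0]}, {"linear": [0, 0, 0.3], "twist": [0, 0, 0]}, {"linear": [0, 0, 0.2], "twist": [0, 0, 0]}, {"linear": [0, 0, 0], "twist": [0, 0, 0]}, {"linear": [0, 0, 0], "twist": [0, 0, 0]}])

```text
time: 9.77
tcp_pos: [588.5, -21.8, 102.2]
tcp_rot: [-2.059, -2.372, 0.0]
contact_force: [0.6, 0.8, 0.4]
width: 29.7
gripper_force: 0.0
```

Request:
send_rows(increments=[{"linear": [0, 0, 0.15], "twist": [0, 0, 0]}, {"linear": [0, 0, 0], "twist": [0, 0, 0]}, {"linear": [0, 0, 0], "twist": [0, 0, 0]}])

```text
time: 10.02
tcp_pos: [588.6, -22.0, 96.8]
tcp_rot: [2.059, 2.372, 0.001]
contact_force: [-1.2, -0.2, -0.4]
width: 30.1
gripper_force: 0.0
```

Request:
send_rows(increments=[{"linear": [0, 0, 0], "twist": [0, 0, 0]}, {"linear": [0, 0, 0], "twist": [0, 0, 0]}, {"linear": [0, 0, 0], "twist": [0, 0, 0]}, {"linear": [0, 0, 0], "twist": [0, 0, 0]}, {"linear": [0, 0, 0], "twist": [0, 0, 0]}, {"linear": [0, 0, 0], "twist": [0, 0, 0]}], jaw=2)

```text
time: 10.52
tcp_pos: [588.9, -21.9, 97.1]
tcp_rot: [2.059, 2.372, 0.001]
contact_force: [0.1, 0.1, 3.8]
width: 6.6
gripper_force: 59.8
```

Request:
send_rows(increments=[{"linear": [0, 0, -0.1], "twist": [0, 0, 0]}, {"linear": [0, 0, -0.2], "twist": [0, 0, 0]}, {"linear": [0, 0, -0.3], "twist": [0, 0, 0]}, {"linear": [0, 0, -0.4], "twist": [0, 0, 0]}, {"linear": [0, 0, -0.4], "twist": [0, 0, 0]}, {"linear": [0, 0, -0.4], "twist": [0, 0, 0]}, {"linear": [0, 0, -0.4], "twist": [0, 0, 0]}, {"linear": [0, 0, -0.4], "twist": [0, 0, 0]}, {"linear": [0, 0, -0.4], "twist": [0, 0, 0]}, {"linear": [0, 0, -0.4], "twist": [0, 0, 0]}, {"linear": [0, 0, 0], "twist": [0, 0, 0]}])

```text
time: 11.43
tcp_pos: [590.3, -21.5, 236.9]
tcp_rot: [2.056, 2.368, 0.008]
contact_force: [1.0, -0.4, -0.5]
width: 6.9
gripper_force: 59.3
```

Request:
send_rows(increments=[{"linear": [0, 0, -0.4], "twist": [0, 0, 0]}, {"linear": [0, 0, -0.5], "twist": [0, 0, 0]}, {"linear": [0, 0, -0.5], "twist": [0, 0, 0]}, {"linear": [0, 0, -0.4], "twist": [0, 0, 0]}, {"linear": [0, 0, -0.2], "twist": [0, 0, 0]}, {"linear": [0, 0, 0], "twist": [0, 0, 0]}, {"linear": [0, 0, 0], "twist": [0, 0, 0]}])

```text
time: 12.02
tcp_pos: [588.0, -22.0, 311.9]
tcp_rot: [-2.059, -2.372, 0.001]
contact_force: [-1.1, 0.6, -1.0]
width: 6.7
gripper_force: 59.3
```

Run:
```python
from h import *
s=arm.get_state();print(s['tcp_pos'],s['contact_force'],s['width'],s['joint_pos'])
f=arm.grab_frame('wrist');cv2.imwrite('pics/w5.png',f['pixels'][:,:,::-1])
```

```text
[588.00783813 -22.02734901 311.88871551] [-1.06057266  0.57050246 -0.99048633] 6.703967690808091 [ 0.27741267  0.49929941 -0.44770802  1.51113247  0.22577321  1.18362888
 -0.06729075]
```

View pics/w5.png

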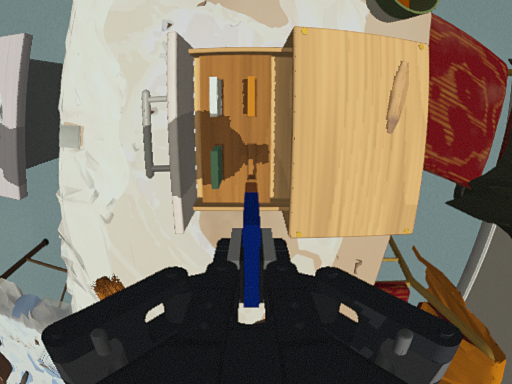

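Request:
send_rows(increments=[{"linear": [0, 0, 0.4], "twist": [-0.2, 0, 0]}, {"linear": [0, 0, 0.4], "twist": [-0.5, 0, 0]}, {"linear": [0, 0, 0], "twist": [-0.7, 0, 0]}, {"linear": [0, 0, 0], "twist": [-0.7, 0, 0]}, {"linear": [0, 0, 0], "twist": [-0.7, 0, 0]}, {"linear": [0, 0, 0], "twist": [-0.7, 0, 0]}, {"linear": [0, 0, 0], "twist": [-0.7, 0, 0]}, {"linear": [0, 0, 0], "twist": [-0.7, 0, 0]}, {"linear": [0, 0, 0], "twist": [-0.7, 0, 0]}, {"linear": [0, 0, 0], "twist": [-0.7, 0, 0]}, {"linear": [0, 0, 0], "twist": [-0.7, 0, 0]}, {"linear": [0, 0, 0], "twist": [-0.5, 0, 0]}])

```text
time: 13.07
tcp_pos: [587.4, -24.9, 287.1]
tcp_rot: [1.688, 1.945, 0.736]
contact_force: [-0.7, -0.7, -1.5]
width: 6.8
gripper_force: 59.8
```

Request:
send_rows(increments=[{"linear": [0, 0, 0], "twist": [0, 0, 0]}, {"linear": [0, 0, 0], "twist": [0, 0, 0]}, {"linear": [0, 0, 0], "twist": [0, 0, 0]}, {"linear": [0, 0, 0], "twist": [0, 0, 0]}, {"linear": [0, 0, 0], "twist": [0, 0, 0]}, {"linear": [0, 0, 0], "twist": [0, 0, 0]}, {"linear": [0, 0, 0], "twist": [0, 0, 0]}, {"linear": [0, 0, 0], "twist": [0, 0, 0]}])

```text
time: 13.73
tcp_pos: [592.3, -23.9, 292.1]
tcp_rot: [1.679, 1.937, 0.747]
contact_force: [0.1, 0.1, -1.1]
width: 7.2
gripper_force: 59.9
```

Run:
```python
from h import *
s=arm.get_state();print(s['tcp_pos'],s['width'],s['gripper_force'],R.from_rotvec(s['tcp_rot']).as_matrix().round(3),s['qvel'].round(3))
ims=[]
for n in('wrist','scene'):
    f=arm.grab_frame(n);p=f['pixels'][:,:,::-1]
    ims.append(p if n=='wrist' else cv2.resize(p[100:292,130:386],(512,384)))
    print([(np.round(d['position']),d['confidence']) for d in arm.tip_of(f,'tile_blue_mid')[:2]])
cv2.imwrite('pics/e.png',cv2.resize(np.hstack(ims),(800,300)))
```

```text
[592.32664532 -23.90689484 292.12567983] 7.151697301851273 59.86975908279419 [[-0.144  0.736  0.662]
 [ 0.99   0.104  0.099]
 [ 0.004  0.669 -0.743]] [-0.    -0.001  0.001  0.     0.003  0.001 -0.002]
[]
[(array([617., -18., 266.]), 0.61)]
```

View pics/e.png

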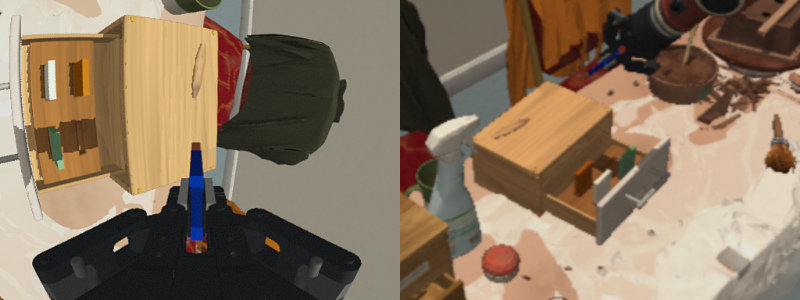

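The wrist view (left) shows the blue tile in the jaws at about (197,200). The drawer is open and the white, amber and green tiles are still standing at about (50,80), (80,77) and (55,145). The tile is tipped about 42 degrees at 266 mm and is still, so I'm handing in.

```bash
python3 -c "
from bench import arm
print(arm.finish_job())"
```

```text
the job is handed in; nothing more can be done
None
```

The job is handed in, with no verdict shown yet: the drawer is open to its stop, the blue tile is held still about 27 cm over the table and tipped about 42°, the other three tiles stand in their slots, and nothing else looks disturbed.

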